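# Swing a carton round the turning post and dock it under the code reader

### The job

The labelled carton has come onto the scanning deck sideways: push it against the fixed round turning post at the mouth of the lane so that it swings a quarter turn round the post and its labelled side faces the reader at the lane's end. Then slide it on along the guide, past the sprung side plate and under the light bar, until you feel it bear on the end stop, gently and without ramming it, and let go with it fully home: upright, flush against both end-stop pads and along the guide. Leave everything else where it stands.

Things in the scene. Friction and masses are not known exactly. Their poses are not given: they have to be found in the camera images.
- lane: Scanning deck: a fixed flat steel plate 485 x 275 mm, 10 mm thick, on the table. Origin: at table height on the turning post's axis. x points down the lane to the reader, y across to the guide, z up. All lane coordinates below are mm in this frame. Deck: x -205 to 280, y -200 to 75, top at z 10.
- post: The turning post: a fixed upright steel cylinder, 28 mm diameter, 55 mm tall on the deck (top 65 mm above the table). Origin: on its axis at deck level; axes as the lane's.
- post_top (a point): Centre of the turning post's top face.
- guide_mid (a point): Middle of the guide's face: a fixed straight rail along the lane, x 15 to 230, face toward the carton at lane y -14 (in line with the post's side), top at z 45. Axes as the lane's.
- endstop: The end stop: two fixed rubber-faced pads 24 mm wide, 50 mm tall, centred at lane y -30 and -108, their faces at lane x 215; a black code reader stands between and behind them. Origin and axes as the lane's, 10 mm higher.
- carton_mid (a point): Carton: plain brown cardboard, 110 x 110 mm, 80 mm tall, 0.36 to 0.59 kg, too wide to grasp. The point is its centre, half-way up. z up; its -y side carries the label. At the start its x points roughly down the lane (label to lane -y); a quarter turn anticlockwise seen from above brings the label to face down the lane (carton x along lane y). Friction about 0.6.
- carton_label (a point): Centre of the carton's labelled side face (white label 76 mm wide with black bars, folded 28 mm over onto the top), 55 mm from the carton's centre, half-way up. Axes as carton_mid.
- dock_mid (a point): Where the carton's centre is when it is home: lane (160, -69) mm, 40 mm over the deck. Axes as the lane's.
- lightbar_edge (a point): Middle of the light bar's near lower edge, 140 mm above the table. The bar crosses the lane, x 97 to 147, y 29 to -146, 45 mm thick, on a mast 40 mm square at x 122, y 47, 240 mm tall; a camera head hangs at its downstream side (x 147 to 179, y -91 to -47, down to z 139). The docked carton's trailing face is at x 105, 8 mm inside the bar's near edge. Axes as the lane's.
- sideplate (a joint): Travel of the sprung side plate in m: 0 out, 0.016 fully back (to lane -y). White plastic, z 17 to 47; flat face at lane y -120 when out, x 145 to 197, so 4 mm in the carton's way; its ramp starts at x 112, y -134. Spring 3.2 N plus 0.4 N per mm; it presses the carton to the guide. Pushing the carton along it takes 5 to 10 N, before the end stop is reached.
- sideplate_face (a point): Middle of the side plate's flat face, moves with it; axes as the lane's.
- adapter_a: Bystander: white mains adapter 58 x 58 x 28 mm on the deck's corner; origin under its centre.
- adapter_b: Bystander: white mains adapter 58 x 58 x 28 mm on the deck behind the guide; origin under its centre.
- adapter_c: Bystander: white mains adapter 58 x 58 x 28 mm on the table beside the deck; origin under its centre.
- spare_box: Bystander: small plain carton 120 x 85 x 60 mm on the table; origin under its centre.
- tape_roll: Bystander: roll of brown packing tape lying flat, 100 mm across, 48 mm high; origin under its centre.
- marker: Bystander: marker pen, 110 mm long, 15 mm thick, lying on top of the spare box; origin under its middle.
- gun_reader: Bystander: hand-held code reader lying on the table just off the deck's -y edge, about 175 x 62 x 50 mm; origin near its middle, underneath.
Things that resemble listed ones, but are neither listed nor needed, are in the scene too. Leave any red look-alike of the part that bears carton_mid alone.

How it is judged:
By the outcome, as a careful person would: the job done as asked, in the order asked, and still so for the second after the job is handed in, with the robot touching nothing.
It also fails if it takes over 67 s, if anything falls off the work surface, if the arm or the gripper's body presses on something with over 40 N, if the wrist force passes 120 N, or if a joint passes its speed limit or range.

### The arm

A 6-joint arm with a two-finger parallel gripper is mounted at the origin on the work surface. World frame = base frame: x ahead of the robot, y to its left, z up, the work surface at z = 0. Lengths are in m, angles in rad, forces in N, time in s.
With the tool pointing down it reaches from about 0.35 to 0.775 m from the base axis. Payload 5.5 kg.
Tool frame: the origin (TCP) lies midway between the tips of the shut fingers; the grasp point (between the pads) lies 19 mm behind it; z points along the fingers, y is the direction in which the jaws open and shut (so a half turn about z gives the same grasp; the last joint's range is limited). The gripper opens to 85 mm and grips with 20 to 120 N. Pads are 22 mm wide; open, the fingers measure 114 mm over their backs; the gripper's body (76 mm by 85 mm) begins 54 mm behind the grasp point. The pads swing forward as they close: fully open they stand 13 mm farther back than shut.
Start: joints at [-1.381, 0.313, 0.046, 1.304, 0, 1.431], TCP at [0.186, -0.544, 0.191] pointing down, gripper open.
Joint ranges: [-2.76, 2.76], [-0.86, 1.69], [-1.03, 1.26], [-2.2, 2.34], [-1.47, 1.5], [-3.14, 3.14]. Speed limits (rad/s): [2.57, 2.57, 3.14, 3.14, 3.14, 3.14].

### API

Orientations are given as a unit quaternion [w, x, y, z].
In Python, from workcell import env gives the robot as it stands.
- The arm moves only by the shell command python3 -m creep 'ROWS' [OPENING] [FORCE]. ROWS is JSON, a list of rows, each a list of 6 numbers: the shift along the tool's x, y, z in m, then the turn, a rotation vector about the tool's x, y, z in degrees. A call has exactly 8 rows; each row is the pose to reach, as a shift and turn from the pose commanded when the call began, along the tool's axes at that moment; what a row does not reach only later rows make up. A row lasts 1/10 s, in which the tool goes at most 50 mm and 8.59 degrees, less where a joint would pass 70% of its speed; a pose out of reach is approached as far as the arm can. A call with a gripper value outside its range is refused whole. OPENING is the finger opening in m, from 0 to 0.0854, set as the call begins (- or left out, the last holds). The fingers move at their own pace and stop on an object; FORCE is the grip in N (left out, the last holds). Time passes only in rows, so rows that repeat a pose let the fingers close, or fill a call up. It gives the time, the measured TCP pose, the force and the opening at its end, in the units of the state.
- env.get_state(): the state, without advancing time (a new reading comes with each control period).
- env.read_camera(name): name is "side" or "top"; returns (picture, depth): 400x640x3 uint8, blue, green, red; 400x640 float32, m along the optical axis (not along the pixel's ray), 0 where there is no reading.
- env.camera_params(name): a dict with "fx", "fy", "cx", "cy" (pixels), "k1" (the pictures are not rectified: a ray, as slopes to the right and down, at radius r is drawn at 1 + k1 r^2 times it, then the intrinsics apply), "position" and "orientation" of the camera in the world. Camera axes: x right, y up, looking along -z (the intrinsics and any distortion apply to the point x, -y, -z); pixel columns grow to the right and rows downward; lengths in m; the calibration is good to about 2 mm. A picture is of the moment at which its call begins. camera_params takes no time and is no camera call.
- env.hand_in(): hands the job in, once; it reports no verdict.
The state is a dict: "clock": time; "joint_pos": joint angles; "qvel": joint speeds; "tau": joint torques, N m; "tcp_pos": TCP position; "orientation": TCP orientation; "wrist_force": force on the tool from outside, world axes, zero at the start; "ft_torque": the same for the moment, N m; "finger_gap": finger opening in m.
Only numpy, scipy, OpenCV 4.12 (cv2) and the standard library are available. Lean on these libraries where they do the work, as an engineer would, in place of code of your own. Each camera call takes 0.05 s, during which the arm holds its last target. There are 200 camera calls.

## Working session

There is one attempt and no reset: what is moved stays moved. The work goes in short steps, Python scripts to look and compute and a shell command to move; the robot and the scene stay as the last step left them, time stands still between calls to the robot, and variables do not carry over. Pictures are saved under pics/ and viewed, about 8 in all and at most 12, crops included, and the job is handed in when it is done.

```bash
mkdir -p pics
cat > h.py <<'E'
import numpy as np, cv2
from workcell import env
from scipy.spatial.transform import Rotation as R
def cam(n):
    p=env.camera_params(n); q=np.array(p['orientation']); return p,R.from_quat(q[[1,2,3,0]]).as_matrix(),np.array(p['position'])
def ray(n,u,v):
    p,M,o=cam(n); K=np.array([[p['fx'],0,p['cx']],[0,p['fy'],p['cy']],[0,0,1.]])
    s=cv2.undistortPoints(np.array([[[u,v]]],float),K,np.array([p['k1'],0,0,0.]))[0,0]
    return o,M@np.array([s[0],-s[1],-1])
def onz(n,u,v,z):
    o,d=ray(n,u,v); return o+d*(z-o[2])/d[2]
def depthpt(n,u,v,D):
    o,d=ray(n,u,v); return o+d*D[int(v),int(u)]
E
python3 - <<'E'
from h import *
s=env.get_state(); print(s)
for n in('side','top'):
    im,D=env.read_camera(n); cv2.imwrite(f'pics/{n}0.png',im); np.save(f'{n}0.npy',D); print(env.camera_params(n))
E
```

```text
{'clock': 0.0, 'joint_pos': array([-1.38061432e+00,  3.14014964e-01,  4.49719362e-02,  1.30361380e+00,
       -1.31254127e-05,  1.43117884e+00]), 'qvel': array([-0.00056918, -0.00081354, -0.00144323,  0.00156861, -0.00063409,
        0.00074853]), 'tau': array([ 7.19571435e-04, -4.80628216e+01,  2.98533046e+01,  1.94080733e-02,
       -2.93429448e-04, -2.07542655e-06]), 'tcp_pos': array([ 0.18607922, -0.54342965,  0.19039779]), 'orientation': array([-9.29787729e-04,  9.86434389e-01,  1.64153374e-01, -3.00769430e-05]), 'wrist_force': array([0.69478132, 0.52024549, 0.49153401]), 'ft_torque': array([-0.02294749, -0.01101837, -0.00050623]), 'finger_gap': 0.08533326289848295}
{'fx': 409.9851519410491, 'fy': 409.9851519410491, 'cx': 315.4986326182256, 'cy': 198.77567974578594, 'k1': -0.04959475410925007, 'position': array([-0.12808923,  0.86833583,  0.78114795]), 'orientation': array([-0.30216263, -0.16345066,  0.46211285,  0.81757772])}
{'fx': 400.28283723784733, 'fy': 400.28283723784733, 'cx': 328.24558379061955, 'cy': 199.41125100383664, 'k1': -0.0006568865893941136, 'position': array([0.47544817, 0.04207083, 1.0694303 ]), 'orientation': array([-0.70363551, -0.02578347,  0.01687277,  0.70989266])}
```

View pics/top0.png

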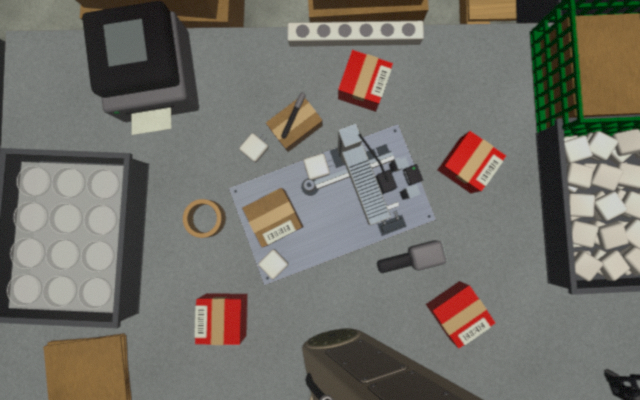

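View pics/side0.png

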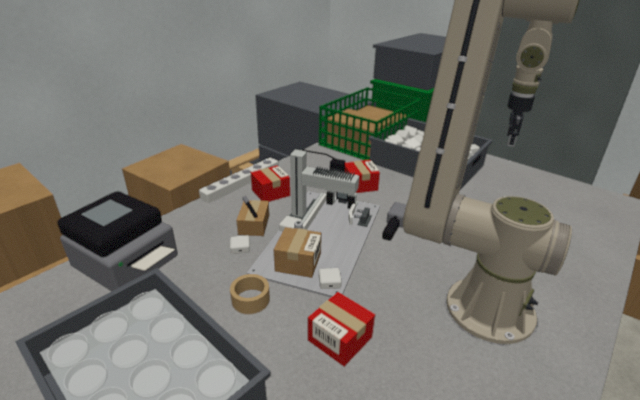

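Top view: the deck runs between about (234,190), (398,125), (434,218) and (265,284). The post is at (308,186) and the carton at (272,217), with its label to the bottom (lane -y). The light bar is near (368,190), and one adapter sits at (273,263). The side view agrees. I'll enlarge the deck to get corners.

Run:
```python
from h import *
im=cv2.imread('pics/top0.png'); D=np.load('top0.npy')
c=im[115:290,225:445]; cv2.imwrite('pics/crop0.png',cv2.resize(c,None,fx=3.5,fy=3.4,interpolation=cv2.INTER_CUBIC))
# height map of all pixels
p,M,o=cam('top')
v,u=np.mgrid[0:400,0:640]; x=(u-p['cx'])/p['fx']; y=(v-p['cy'])/p['fy']
P=o+ (np.stack([x,-y,-np.ones_like(x)],-1)@M.T)*D[...,None]
Z=P[...,2]
def rect(m,z,name):
    n,l,st,ce=cv2.connectedComponentsWithStats(m.astype(np.uint8))
    for i in range(1,n):
        if st[i,4]>60:
            q=P[l==i][:,:2].astype(np.float32)*1000; r=cv2.minAreaRect(q); print(name,ce[i].round(),st[i,4],np.round(r[0],1),np.round(r[1],1),round(r[2],2), 'z',np.median(Z[l==i]).round(4))
roi=np.zeros_like(Z,bool); roi[110:295,180:450]=1
rect(roi&(Z>.082)&(Z<.1),0,'carton top')
rect(roi&(Z>.058)&(Z<.072),0,'post')
rect(roi&(Z>.022)&(Z<.046),0,'low')
rect(roi&(Z>.15)&(Z<.2),0,'bar')
hsv=cv2.cvtColor(im,cv2.COLOR_BGR2HSV)
g=roi&(Z>.004)&(Z<.016)
rect(g,0,'deck')
for uv in((308,186),(272,217),(300,260)): print(uv,Z[uv[1],uv[0]], hsv[uv[1],uv[0]])
for uv in((234,190),(398,125),(434,218),(265,284)): print(onz('top',*uv,.01))
print('post',onz('top',308.5,185.5,.065))
```

```text
carton top [272. 217.] 2036 [492.3 193.7] [110.1 111.4] 26.14 z 0.0902
post [293. 124.] 981 [738.1 141.4] [ 85.5 119.2] 37.53 z 0.0603
post [397. 164.] 89 [ 624.3 -118.9] [27.  22.4] 20.56 z 0.0636
post [414. 174.] 228 [ 599.3 -162.4] [45.8 33.9] 19.15 z 0.0616
post [309. 185.] 93 [573.1 102.9] [25.6 25.5] 88.25 z 0.065
post [408. 192.] 87 [ 552.1 -146.3] [27.2 21.3] 19.4 z 0.064
low [304. 137.] 85 [704.6 116.2] [  2.  117.4] 37.09 z 0.0348
low [253. 147.] 453 [679.1 252.2] [57.5 57.2] 49.75 z 0.0272
low [386. 157.] 119 [645.6 -94.8] [24.5 39.4] 21.25 z 0.0432
low [316. 166.] 491 [624.9  85.6] [58.2 58.4] 16.69 z 0.037
low [373. 163.] 62 [633.9 -63.5] [23.9 21.7] 20.2 z 0.0435
low [331. 179.] 238 [591.4  45.5] [20.2 89.5] 20.32 z 0.0439
low [219. 220.] 83 [490.  343.9] [30.2 90.9] 86.01 z 0.0347
low [192. 217.] 112 [493.  401.6] [80.2 34.4] 3.99 z 0.0343
low [393. 223.] 191 [ 481.5 -106.8] [41.3 60.2] 20.78 z 0.043
low [400. 260.] 574 [ 384.8 -156.9] [ 54.1 175.6] 22.89 z 0.0349
low [273. 264.] 525 [378.3 194.5] [56.7 72.4] 44.49 z 0.0371
bar [365. 184.] 1908 [580.5 -30.1] [210.5  61. ] 20.32 z 0.1849
deck [331. 211.] 11074 [531.6  48.3] [282.4 491.3] 20.22 z 0.0098
deck [367. 151.] 65 [670.2 -45.8] [52.3 14.4] 33.37 z 0.0114
deck [332. 163.] 310 [633.8  63. ] [66.  96.7] 22.47 z 0.0105
(308, 186) 0.06714250619412332 [105  25 103]
(272, 217) 0.08875921824512323 [ 19  98 187]
(300, 260) 0.008187958673963935 [107  26 157]
[0.56694175 0.30599646 0.01      ]
[ 0.73725278 -0.13319272  0.01      ]
[ 0.48785398 -0.22315501  0.01      ]
[0.31870712 0.22298573 0.01      ]
post [0.57177492 0.10396028 0.065     ]
```

View pics/crop0.png

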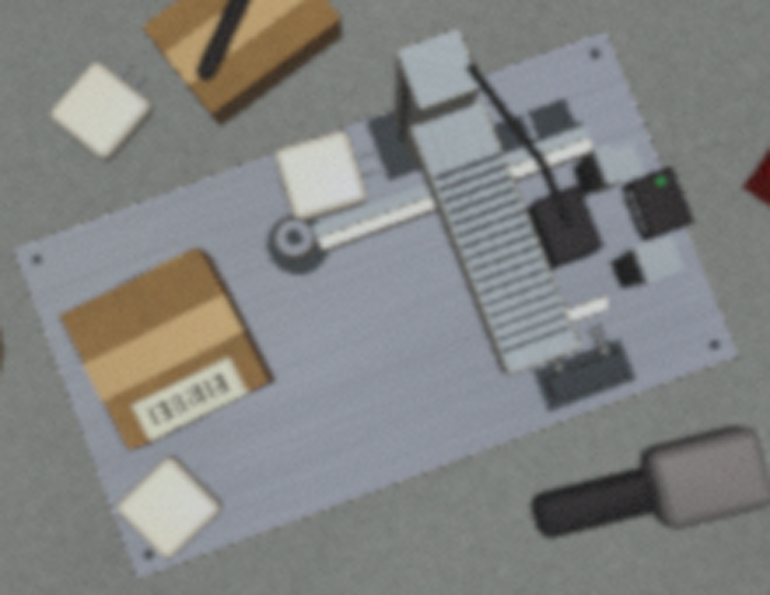

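The numbers agree: lane x lies at world yaw about -69.7°, with its origin near (0.574, 0.104). The carton is at lane (-112, -45), turned about +6°. In the crop, adapter_a is at (168,507), clear of the path. I'll write a helper that turns lane targets into rows.

```bash
cat >> h.py <<'E'
A=np.deg2rad(-69.7); O=np.array([.574,.104,0]); L=np.array([[np.cos(A),-np.sin(A),0],[np.sin(A),np.cos(A),0],[0,0,1.]])
def w2l(p): return L.T@(np.asarray(p)-O)*1000
def l2w(p): return O+L@(np.asarray(p,float)/1000)
def rot(phi,yaw=0): # tool x=-lane x, y=lane y, z down, tilted phi toward lane +x
    return L@R.from_euler('z',yaw,degrees=True).as_matrix()@np.diag([-1,1,-1.])@R.from_euler('y',-phi,degrees=True).as_matrix()
def pose():
    s=env.get_state(); q=s['orientation']; return s['tcp_pos'],R.from_quat(q[[1,2,3,0]]).as_matrix(),s
def row(lp,phi,yaw=0):
    t,M,_=pose(); d=M.T@(l2w(lp)-t); r=R.from_matrix(M.T@rot(phi,yaw)).as_rotvec(degrees=True)
    return np.round(d,4),np.round(r,1)
def st():
    t,M,s=pose(); print('t',round(s['clock'],2),'lane',w2l(t).round(1),'F lane',(L.T@s['wrist_force']).round(1),'gap',round(s['finger_gap'],4),'zdir',(L.T@M[:,2]).round(2),'q',s['joint_pos'].round(2))
E
python3 - <<'E'
from h import *
st()
for w in ([.34,-.30,.30],[.38,-.05,.30],[.41,.20,.30]): print(w,*row(w2l(w),0))
print(l2w([-200,-78,50]),w2l([.3783,.1945,0]))
E
```

```text
t 0.1 lane [ 472.7 -588.4  190.5] F lane [-0.5  0.6 -1.1] gap 0.0854 zdir [-0.  0. -1.] q [-1.38  0.31  0.05  1.3  -0.    1.43]
[0.34, -0.3, 0.3] [ 0.2245 -0.1807 -0.1092] [ -0.1  -0.1 -91.4]
[0.38, -0.05, 0.3] [ 0.3433 -0.4043 -0.1088] [ -0.1  -0.1 -91.4]
[0.41, 0.2, 0.3] [ 0.4526 -0.6311 -0.1084] [ -0.1  -0.1 -91.4]
[0.43145753 0.26451681 0.05      ] [-152.7742556  -152.14718804    0.        ]
```

```bash
python3 -m creep '[[0.02,-0.02,-0.03,0,0,-6],[0.05,-0.04,-0.06,0,0,-13],[0.08,-0.06,-0.09,0,0,-20],[0.112,-0.09,-0.109,0,0,-27],[0.14,-0.115,-0.109,0,0,-34],[0.17,-0.14,-0.109,0,0,-41],[0.20,-0.162,-0.109,0,0,-48],[0.2245,-0.181,-0.109,0,0,-55]]' 0 40
python3 - <<'E'
from h import *
st()
for w in ([.38,-.05,.30],[.41,.20,.30]): print(w,*row(w2l(w),0))
E
```

```text
clock: 0.9
tcp_pos: [0.3406, -0.2982, 0.3002]
orientation: [-0.0, 0.797, 0.603, 0.0]
wrist_force: [0.5, -0.4, 0.3]
finger_gap: -0.0002
t 0.9 lane [ 296.3 -358.5  300.2] F lane [0.6 0.3 0.3] gap -0.0002 zdir [-0.  0. -1.] q [-0.9   0.06  0.    1.51  0.    0.95]
[0.38, -0.05, 0.3] [ 0.2496 -0.0296  0.0003] [ -0.   -0.  -36.1]
[0.41, 0.2, 0.3] [ 4.983e-01 -6.870e-02  3.000e-04] [ -0.   -0.  -36.1]
```

```bash
python3 -m creep '[[0.045,-0.005,0,0,0,-5],[0.09,-0.01,0,0,0,-10],[0.135,-0.015,0,0,0,-15],[0.18,-0.02,0,0,0,-20],[0.225,-0.026,0,0,0,-24],[0.27,-0.033,0,0,0,-28],[0.315,-0.04,0,0,0,-32],[0.36,-0.047,0,0,0,-36.1]]'
python3 - <<'E'
from h import *
st()
for w,p in ([-200,-76,200],0),([-200,-76,120],30),([-200,-76,52],30): print(w,*row(w,p))
E
```

```text
clock: 1.7
tcp_pos: [0.3943, 0.0606, 0.3002]
orientation: [0.0, 0.572, 0.82, -0.0]
wrist_force: [0.8, -0.3, -0.1]
finger_gap: -0.0001
t 1.7 lane [ -21.7 -183.6  300.2] F lane [ 0.5  0.6 -0.1] gap -0.0001 zdir [ 0. -0. -1.] q [-0.05 -0.04 -0.1   1.51 -0.    1.17]
[-200, -76, 200] [0.1786 0.1071 0.1001] [-0.   0.  -0.1]
[-200, -76, 120] [0.1786 0.1071 0.1801] [ -0.  -30.   -0.1]
[-200, -76, 52] [0.1786 0.1071 0.2481] [ -0.  -30.   -0.1]
```

```bash
python3 -m creep '[[0.035,0.02,0.01,0,-4,0],[0.075,0.045,0.02,0,-8,0],[0.115,0.065,0.05,0,-14,0],[0.15,0.09,0.085,0,-20,0],[0.1786,0.107,0.12,0,-25,0],[0.1786,0.107,0.165,0,-30,0],[0.1786,0.107,0.21,0,-30,0],[0.1786,0.107,0.246,0,-30,0]]'
python3 - <<'E'
from h import *
st()
E
```

```text
clock: 2.5
tcp_pos: [0.4321, 0.2635, 0.0502]
orientation: [0.212, 0.552, 0.792, -0.15]
wrist_force: [1.2, 0.8, 0.6]
finger_gap: -0.0001
t 2.5 lane [-198.8  -77.8   50.2] F lane [-0.3  1.4  0.6] gap -0.0001 zdir [ 0.5  -0.01 -0.87] q [ 0.71  0.47 -0.21  1.1  -0.49  1.97]
```

```bash
python3 -m creep '[[0,0.016,0,0,0,0],[0,0.032,0,0,0,0],[-0.013,0.032,0.0075,0,0,0],[-0.0225,0.032,0.013,0,0,0],[-0.0325,0.032,0.0188,0,0,0],[-0.0425,0.032,0.0245,0,0,0],[-0.0525,0.032,0.0303,0,0,0],[-0.0565,0.032,0.0326,0,0,0]]'
cat > look.py <<'E'
from h import *
import sys
def carton(save=None):
    im,D=env.read_camera('top')
    p,M,o=cam('top'); v,u=np.mgrid[0:400,0:640]; x=(u-p['cx'])/p['fx']; y=(v-p['cy'])/p['fy']
    P=o+(np.stack([x,-y,-np.ones_like(x)],-1)@M.T)*D[...,None]; Q=(P-O)@L*1000
    m=(Q[...,2]>82)&(Q[...,2]<98)&(Q[...,0]>-200)&(Q[...,0]<260)&(Q[...,1]>-190)&(Q[...,1]<60)
    h=cv2.cvtColor(im,cv2.COLOR_BGR2HSV)
    brown=m&(h[...,0]<30)&(h[...,0]>8)&(h[...,1]>60)
    n,l,s,c=cv2.connectedComponentsWithStats(m.astype(np.uint8)); i=1+np.argmax(s[1:,4])
    r=cv2.minAreaRect(Q[l==i][:,:2].astype(np.float32)); print('top rect lane',np.round(r[0],1),np.round(r[1],1),round(r[2],1),'n',s[i,4])
    wm=(l==i)&(h[...,1]<60)&(h[...,2]>120)
    print('label mean',Q[wm][:,:2].mean(0).round(1),wm.sum(),'brown mean',Q[brown][:,:2].mean(0).round(1))
    if save: cv2.imwrite(save,cv2.resize(im[110:300,210:450],None,fx=3,fy=3,interpolation=cv2.INTER_CUBIC))
    return im
st(); carton(sys.argv[1] if len(sys.argv)>1 else None)
E
python3 look.py
```

```text
clock: 3.3
tcp_pos: [0.4869, 0.212, 0.0549]
orientation: [0.212, 0.555, 0.791, -0.148]
wrist_force: [-1.7, 3.2, 2.6]
finger_gap: 0.0002
t 3.3 lane [-131.5  -44.2   54.9] F lane [-3.6 -0.5  2.6] gap 0.0002 zdir [ 0.5  -0.   -0.87] q [ 0.57  0.45 -0.23  1.02 -0.51  1.83]
top rect lane [-94.9 -45.5] [110.7 110.4] 5.3 n 2009
label mean [-93.  -83.7] 402 brown mean [-94.9 -36.1]
```

```bash
python3 -m creep '[[-0.0078,0,0.0045,0,0,0],[-0.0156,0,0.009,0,0,0],[-0.0234,0,0.0135,0,0,0],[-0.0147,0,0.0085,0,0,0],[-0.0104,-0.019,0.006,0,0,0],[-0.0104,-0.038,0.006,0,0,0],[-0.0208,-0.038,0.012,0,0,0],[-0.026,-0.038,0.015,0,0,0]]'; python3 look.py
```

```text
clock: 4.15
tcp_pos: [0.4609, 0.1711, 0.054]
orientation: [0.212, 0.554, 0.791, -0.149]
wrist_force: [-3.9, 4.0, 2.1]
finger_gap: 0.0001
t 4.15 lane [-102.2  -82.8   54. ] F lane [-5.1 -2.3  2.1] gap 0.0001 zdir [ 0.5  -0.   -0.87] q [ 0.53  0.37 -0.35  0.96 -0.51  1.78]
top rect lane [-67.5 -46.1] [110.9 110.7] 4.4 n 2000
label mean [-65.9 -83.6] 403 brown mean [-67.4 -36.5]
```

Run:
```python
from h import *
a,_=env.read_camera('top'); b,_=env.read_camera('side')
f=lambda i:cv2.resize(i,(400,400),interpolation=cv2.INTER_CUBIC)
cv2.imwrite('pics/c1.png',np.hstack([f(a[130:290,220:380]),f(b[180:300,240:360])]))
```

```text
(no output)
```

View pics/c1.png

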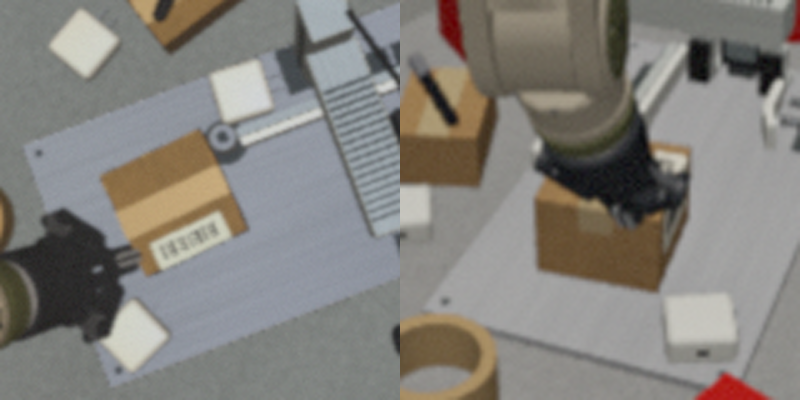

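Picture: the fingers touch the trailing face near the label (left crop ~(142,257)). The carton's leading face is at the post (222,140), and adapter_a is untouched. The reported TCP lies inside the carton by about 18 mm, so I'll check that mismatch by projecting it.

Run:
```python
from h import *
t,M,s=pose(); 
for n in('top','side'):
    p,C,o=cam(n)
    for nm,q in(('tcp',t),('tcp-30z',t-.03*M[:,2]),('post top',l2w([0,0,65])),('deckcorner',l2w([-205,75,10])),('deckcorner2',l2w([280,-200,10]))):
        c=C.T@(q-o); print(n,nm,round(p['cx']+p['fx']*c[0]/-c[2],1),round(p['cy']-p['fy']*c[1]/-c[2],1))
im,D=env.read_camera('top')
g=cv2.cvtColor(im,cv2.COLOR_BGR2GRAY)
big=cv2.resize(im[215:255,250:310],None,fx=12,fy=12,interpolation=cv2.INTER_NEAREST); cv2.imwrite('pics/c2.png',big)
for u in range(256,292,3): print(u,[tuple(w2l(depthpt('top',u,v,D)).round(0)) for v in (232,234)])
```

```text
top tcp 282.4 229.4
top tcp-30z 275.4 231.7
top post top 308.5 184.6
top deckcorner 227.9 187.7
top deckcorner2 435.9 219.6
side tcp 312.1 250.7
side tcp-30z 310.2 246.5
side post top 298.6 222.5
side deckcorner 246.3 272.4
side deckcorner2 380.5 204.7
256 [(np.float64(-146.0), np.float64(-70.0), np.float64(166.0)), (np.float64(-147.0), np.float64(-74.0), np.float64(169.0))]
259 [(np.float64(-141.0), np.float64(-72.0), np.float64(159.0)), (np.float64(-143.0), np.float64(-76.0), np.float64(159.0))]
262 [(np.float64(-137.0), np.float64(-74.0), np.float64(144.0)), (np.float64(-139.0), np.float64(-78.0), np.float64(143.0))]
265 [(np.float64(-132.0), np.float64(-76.0), np.float64(136.0)), (np.float64(-135.0), np.float64(-80.0), np.float64(126.0))]
268 [(np.float64(-128.0), np.float64(-78.0), np.float64(122.0)), (np.float64(-129.0), np.float64(-82.0), np.float64(125.0))]
271 [(np.float64(-123.0), np.float64(-80.0), np.float64(108.0)), (np.float64(-124.0), np.float64(-84.0), np.float64(115.0))]
274 [(np.float64(24.0), np.float64(-114.0), np.float64(1069.0)), (np.float64(-119.0), np.float64(-87.0), np.float64(104.0))]
277 [(np.float64(-113.0), np.float64(-84.0), np.float64(87.0)), (np.float64(-114.0), np.float64(-89.0), np.float64(89.0))]
280 [(np.float64(-105.0), np.float64(-87.0), np.float64(92.0)), (np.float64(-107.0), np.float64(-91.0), np.float64(88.0))]
283 [(np.float64(-98.0), np.float64(-89.0), np.float64(92.0)), (np.float64(-100.0), np.float64(-94.0), np.float64(93.0))]
286 [(np.float64(-92.0), np.float64(-92.0), np.float64(90.0)), (np.float64(-93.0), np.float64(-97.0), np.float64(89.0))]
289 [(np.float64(-85.0), np.float64(-95.0), np.float64(90.0)), (np.float64(-87.0), np.float64(-99.0), np.float64(90.0))]
```

View pics/c2.png

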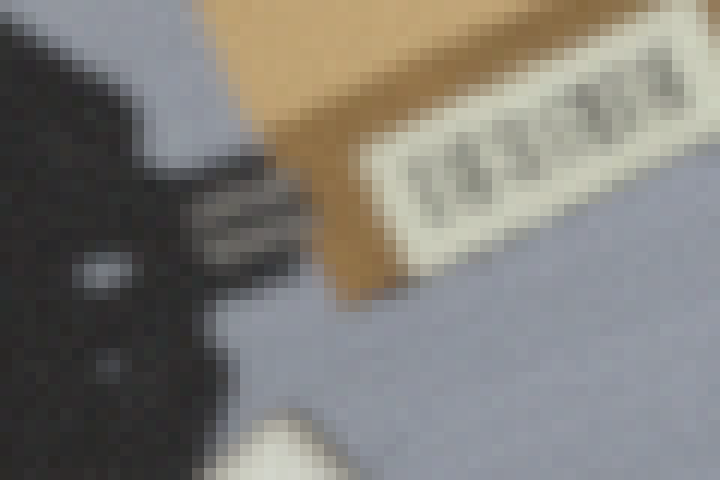

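The visible fingertips end about 30 mm short of the reported TCP, either hidden in the carton's side or really shorter. I'll back off and check.

```bash
python3 -m creep '[[0.009,0,-0.005,0,0,0],[0.017,0,-0.01,0,0,0],[0.026,0,-0.015,0,0,0],[0.035,0,-0.02,0,0,0],[0.035,0,-0.02,0,0,0],[0.035,0,-0.02,0,0,0],[0.035,0,-0.02,0,0,0],[0.035,0,-0.02,0,0,0]]'
python3 - <<'E'
from h import *
st()
t,M,s=pose(); out=[]
for n in('top','side'):
    p,C,o=cam(n); im,D=env.read_camera(n); px=[]
    for k in (0,.02,.04):
        c=C.T@(t-k*M[:,2]-o); px.append((p['cx']+p['fx']*c[0]/-c[2],p['cy']-p['fy']*c[1]/-c[2]))
    u,v=np.round(px[0]).astype(int); print(n,np.round(px,1))
    cr=cv2.resize(im[v-25:v+25,u-25:u+25],(400,400),interpolation=cv2.INTER_NEAREST)
    for a,b in px: cv2.circle(cr,(int((a-u+25.5)*8),int((b-v+25.5)*8)),4,(0,0,255),-1)
    out.append(cr)
cv2.imwrite('pics/c3.png',np.hstack(out))
E
```

```text
clock: 5.15
tcp_pos: [0.4473, 0.2092, 0.0541]
orientation: [0.212, 0.554, 0.791, -0.149]
wrist_force: [0.1, 0.4, 0.6]
finger_gap: 0.0002
t 5.15 lane [-142.6  -82.3   54.1] F lane [-0.4  0.2  0.6] gap 0.0002 zdir [ 0.5  -0.   -0.87] q [ 0.61  0.4  -0.3   1.01 -0.5   1.87]
top [[267.5 235.3]
 [262.6 236.9]
 [257.5 238.5]]
side [[307.1 259.5]
 [305.8 256.7]
 [304.4 253.9]]
```

View pics/c3.png

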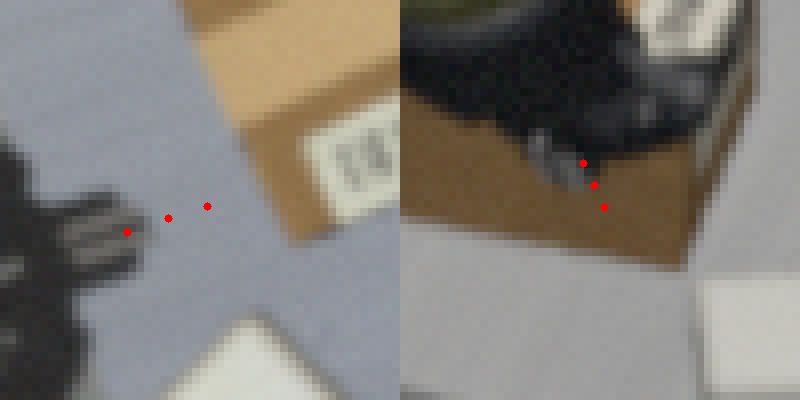

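Run:
```python
from h import *
def tri(a,b):
    (o1,d1),(o2,d2)=ray('top',*a),ray('side',*b)
    k=np.linalg.lstsq(np.c_[d1,-d2],o2-o1,rcond=None)[0]; p,q=o1+d1*k[0],o2+d2*k[1]; return (p+q)/2,np.linalg.norm(p-q)
p,e=tri((261,237.6),(303.4,257)); t,M,s=pose()
print('tip lane',w2l(p).round(1),'miss',e*1000,'in tool axes',(M.T@(p-t)*1000).round(1),'world diff',((p-t)*1000).round(1))
im,D=env.read_camera('side')
for uv in((303,256),(301,254),(299,251)): print(w2l(depthpt('side',*uv,D)).round(1))
```

```text
tip lane [-157.5  -80.1   73. ] miss 5.248813027781154 in tool axes [  3.5   2.1 -23.8] world diff [-3.2 14.7 18.9]
[-178.9  -84.6   94.4]
[-184.2  -81.1  104.2]
[-187.8  -77.1  115.7]
```

The true tip sits about 24 mm behind the reported TCP along the tool axis, so the carton contact is about 18 mm behind the TCP in lane x. I'll account for that and plan the swing arc.

```bash
cat > arc.py <<'E'
from h import *
def arc(ths,t,s,z,back=0,phi=30,cap=60,off=18,gap=0):
    for th in ths:
        a=np.deg2rad(th); n=np.array([np.cos(a),np.sin(a)]); ta=np.array([-n[1],n[0]]); ps=min(th,cap); b=np.deg2rad(ps)
        P=-69*n-t*ta-(55+gap)*n+s*ta+off*np.array([np.cos(b),np.sin(b)])
        if ps<th: P+=0
        print(th,P.round(0),*row([*P,z],phi,ps))
E
python3 -c "
from arc import *
arc([4],41,-38,45,gap=12); arc([4,10,16,22,28,34,40],41,-38,45)"
```

```text
4 [-112.  -87.] [-0.0218 -0.0046  0.0232] [-2.2  0.  -3.8]
4 [-100.  -86.] [-0.0321 -0.0037  0.0291] [-2.2  0.  -3.8]
10 [-91. -96.] [-0.0404 -0.0137  0.034 ] [-5.2  0.  -9. ]
16 [ -80. -105.] [-0.0496 -0.0225  0.0393] [ -8.2   0.  -14.1]
22 [ -69. -113.] [-0.0596 -0.0303  0.045 ] [-11.2   0.  -19.3]
28 [ -57. -120.] [-0.0702 -0.0368  0.0511] [-14.2   0.  -24.5]
34 [ -44. -125.] [-0.0813 -0.0419  0.0575] [-17.2   0.  -29.7]
40 [ -30. -129.] [-0.0928 -0.0457  0.0642] [-20.2   0.  -34.9]
```

```bash
python3 -m creep '[[-0.022,-0.0046,0.023,-2.2,0,-3.8],[-0.0321,-0.004,0.029,-2.2,0,-3.8],[-0.0404,-0.0137,0.034,-5.2,0,-9],[-0.0496,-0.0225,0.0393,-8.2,0,-14.1],[-0.0596,-0.0303,0.045,-11.2,0,-19.3],[-0.0702,-0.0368,0.0511,-14.2,0,-24.5],[-0.0757,-0.0394,0.0543,-15.7,0,-27.1],[-0.0757,-0.0394,0.0543,-15.7,0,-27.1]]'; python3 look.py
```

```text
clock: 6.1
tcp_pos: [0.4409, 0.1075, 0.0452]
orientation: [0.244, 0.322, 0.911, -0.086]
wrist_force: [-0.3, 0.7, 0.1]
finger_gap: 0.0
t 6.1 lane [ -49.4 -123.6   45.2] F lane [-0.8 -0.1  0.1] gap 0.0 zdir [ 0.43  0.26 -0.87] q [ 0.39  0.04 -0.83  0.43 -0.45  1.01]
top rect lane [-46.9 -58.7] [119.2 110.9] 36.1 n 2045
label mean [-22.6 -87.5] 423 brown mean [-49.5 -48.4]
```

```bash
python3 -c "
from arc import *
for th,t,g in((36,20,0),(42,18,0),(48,15,1),(54,12,2),(60,10,4),(66,8,6),(72,5,7),(78,3,8),(84,1,9),(90,0,10)): arc([th],t,-45,48,cap=42,gap=g)"
```

```text
36 [ -48. -115.] [-0.0065  0.0055  0.0007] [-2.5  0.  -4.6]
42 [ -37. -118.] [-0.0133 -0.0025  0.0047] [-5.5  0.  -9.8]
48 [ -26. -121.] [-0.02   -0.0109  0.0085] [-5.5  0.  -9.8]
54 [ -15. -123.] [-0.0273 -0.0186  0.0127] [-5.5  0.  -9.8]
60 [  -3. -126.] [-0.0346 -0.0271  0.0169] [-5.5  0.  -9.8]
66 [   9. -128.] [-0.0426 -0.0349  0.0215] [-5.5  0.  -9.8]
72 [  20. -128.] [-0.0513 -0.0405  0.0265] [-5.5  0.  -9.8]
78 [  33. -127.] [-0.061  -0.0461  0.0321] [-5.5  0.  -9.8]
84 [  45. -125.] [-0.071  -0.0507  0.0379] [-5.5  0.  -9.8]
90 [  58. -122.] [-0.0822 -0.0547  0.0443] [-5.5  0.  -9.8]
```

```bash
python3 -m creep '[[-0.0065,0.0055,0.001,-2.5,0,-4.6],[-0.0133,-0.0025,0.0047,-5.5,0,-9.8],[-0.0165,-0.0065,0.0066,-5.5,0,-9.8],[-0.02,-0.011,0.0085,-5.5,0,-9.8],[-0.0237,-0.015,0.0106,-5.5,0,-9.8],[-0.0273,-0.0186,0.0127,-5.5,0,-9.8],[-0.031,-0.023,0.0148,-5.5,0,-9.8],[-0.0346,-0.0271,0.0169,-5.5,0,-9.8]]'; python3 look.py pics/c4.png
```

```text
clock: 6.95
tcp_pos: [0.4511, 0.0629, 0.0447]
orientation: [0.247, 0.23, 0.939, -0.064]
wrist_force: [-7.0, -1.9, -1.9]
finger_gap: -0.0003
t 6.95 lane [  -4.1 -129.5   44.7] F lane [-0.6 -7.2 -1.9] gap -0.0003 zdir [ 0.37  0.33 -0.87] q [ 0.2  -0.06 -0.95  0.28 -0.32  0.61]
top rect lane [-26.3 -70.8] [123.3 110.7] 59.4 n 2049
label mean [  9.6 -86. ] 415 brown mean [-31.7 -60.7]
```

View pics/c4.png

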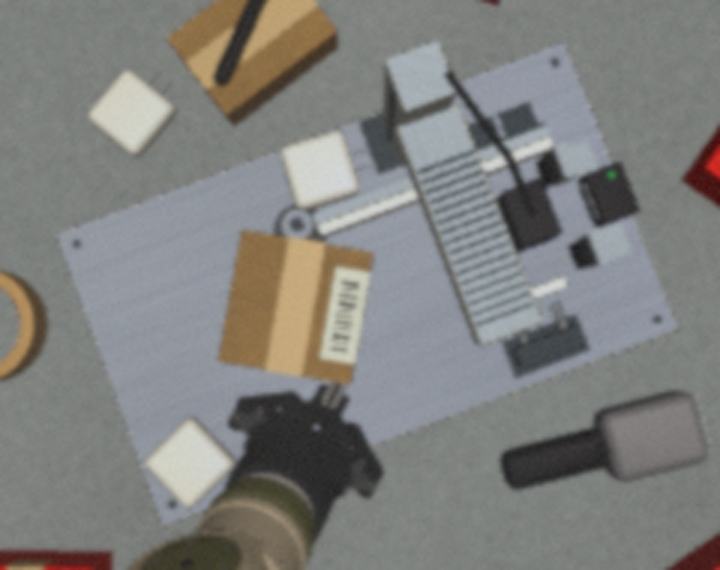

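Picture: the carton has swung to about 59° round the post (297,222), with the label now on the right. The fingers push near the label end of its face (333,390). Joint 3 is near its limit, so I'll back off and stand the tool steeper for the rest of the turn.

```bash
python3 -c "
from arc import *
k=dict(phi=10,cap=20,off=4)
arc([59],13,-42,60,gap=40,**k);arc([59],13,-42,30,gap=40,**k)
for th,t in((59,13),(65,12),(71,10),(77,8),(83,6),(87,5)): arc([th],t,-42,30,gap=17,**k)"
```

```text
59 [ -34. -168.] [ 0.0342 -0.0082 -0.0367] [ 7.1 19.5 21. ]
59 [ -34. -168.] [ 0.049  -0.008  -0.0107] [ 7.1 19.5 21. ]
59 [ -22. -148.] [ 0.0299 -0.0013  0.0002] [ 7.1 19.5 21. ]
65 [  -7. -149.] [ 0.0212 -0.0123  0.0052] [ 7.1 19.5 21. ]
71 [   7. -149.] [ 0.012  -0.0214  0.0105] [ 7.1 19.5 21. ]
77 [  21. -147.] [ 0.0022 -0.0294  0.0161] [ 7.1 19.5 21. ]
83 [  34. -144.] [-0.0081 -0.0363  0.022 ] [ 7.1 19.5 21. ]
87 [  43. -142.] [-0.0154 -0.0405  0.0262] [ 7.1 19.5 21. ]
```

```bash
python3 -m creep '[[0.015,-0.004,-0.02,0,0,0],[0.034,-0.008,-0.037,0,0,0],[0.034,-0.008,-0.037,1.8,5,5.3],[0.034,-0.008,-0.037,3.6,10,10.5],[0.034,-0.008,-0.037,5.4,15,16],[0.034,-0.008,-0.037,7.1,19.5,21],[0.041,-0.008,-0.024,7.1,19.5,21],[0.049,-0.008,-0.0107,7.1,19.5,21]]'; python3 look.py;python3 -c "
from arc import *
k=dict(phi=10,cap=20,off=4)
for th,t in((59,13),(65,12),(71,10),(77,8),(83,6),(87,5),(90,5)): arc([th],t,-42,30,gap=17,**k)"
```

```text
clock: 7.8
tcp_pos: [0.4123, 0.0787, 0.0332]
orientation: [0.083, 0.419, 0.904, -0.033]
wrist_force: [0.8, 0.5, -0.3]
finger_gap: 0.0004
t 7.8 lane [ -32.4 -160.4   33.2] F lane [-0.2  0.9 -0.3] gap 0.0004 zdir [ 0.16  0.07 -0.98] q [ 0.11  0.06 -0.7   0.7  -0.14  0.97]
top rect lane [-23.2 -66. ] [110.7 110.5] 59.7 n 2018
label mean [  9.4 -85.7] 414 brown mean [-31.8 -61.2]
59 [ -22. -148.] [-0.0159  0.0105  0.0033] [ 0.3  0.1 -0. ]
65 [  -7. -149.] [-0.0291  0.0041  0.0056] [ 0.3  0.1 -0. ]
71 [   7. -149.] [-0.0421 -0.0003  0.0079] [ 0.3  0.1 -0. ]
77 [  21. -147.] [-0.0553 -0.0035  0.0103] [ 0.3  0.1 -0. ]
83 [  34. -144.] [-0.0687 -0.0055  0.0126] [ 0.3  0.1 -0. ]
87 [  43. -142.] [-0.078  -0.0062  0.0143] [ 0.3  0.1 -0. ]
90 [  51. -140.] [-0.0857 -0.0066  0.0157] [ 0.3  0.1 -0. ]
```

```bash
python3 -m creep '[[-0.016,0.008,0.0033,0,0,0],[-0.0225,0.0075,0.0045,0,0,0],[-0.029,0.005,0.0056,0,0,0],[-0.0355,0.002,0.0068,0,0,0],[-0.042,0.0,0.0079,0,0,0],[-0.0487,-0.0015,0.009,0,0,0],[-0.0553,-0.003,0.0103,0,0,0],[-0.062,-0.004,0.0115,0,0,0]]'; python3 look.py;python3 -c "
from arc import *
k=dict(phi=10,cap=20,off=4)
for th,t in((77,8),(83,6),(87,5),(90,5)): arc([th],t,-42,30,gap=17,**k)"
```

```text
clock: 8.65
tcp_pos: [0.4469, 0.0276, 0.0321]
orientation: [0.082, 0.417, 0.904, -0.034]
wrist_force: [-0.4, 0.6, 0.6]
finger_gap: -0.0003
t 8.65 lane [  27.6 -145.7   32.1] F lane [-0.7 -0.2  0.6] gap -0.0003 zdir [ 0.16  0.07 -0.98] q [-0.02  0.1  -0.66  0.68 -0.13  0.84]
top rect lane [-13.5 -67.5] [111.  110.7] 74.5 n 1825
label mean [ 22.8 -77.3] 403 brown mean [-25.3 -58.8]
77 [  21. -147.] [0.0083 0.0008 0.0007] [0.5 0.3 0.1]
83 [  34. -144.] [-0.0051 -0.0012  0.0031] [0.5 0.3 0.1]
87 [  43. -142.] [-0.0144 -0.0019  0.0048] [0.5 0.3 0.1]
90 [  51. -140.] [-0.022  -0.0024  0.0062] [0.5 0.3 0.1]
```

```bash
python3 -m creep '[[-0.003,0.0015,0.0005,0,0,0],[-0.005,0.003,0.001,0,0,0],[-0.007,0.005,0.001,0,0,0],[-0.009,0.007,0.0016,0,0,0],[-0.010,0.009,0.0018,0,0,0],[-0.010,0.010,0.0018,0,0,0],[-0.010,0.011,0.0018,0,0,0],[-0.010,0.011,0.0018,0,0,0]]'; python3 look.py
```

```text
clock: 9.5
tcp_pos: [0.4511, 0.0238, 0.0294]
orientation: [0.076, 0.418, 0.904, -0.042]
wrist_force: [-23.1, -12.6, 14.3]
finger_gap: -0.0004
t 9.5 lane [  32.5 -143.1   29.4] F lane [  3.8 -26.   14.3] gap -0.0004 zdir [ 0.17  0.05 -0.99] q [-0.02  0.13 -0.64  0.7  -0.14  0.84]
top rect lane [ -9.9 -64.1] [103.5 110.9] 78.1 n 1664
label mean [ 27.9 -73.6] 392 brown mean [-21.2 -54.4]
```

Run:
```python
from h import *
a,_=env.read_camera('top'); b,_=env.read_camera('side')
f=lambda i:cv2.resize(i,(400,400),interpolation=cv2.INTER_CUBIC)
cv2.imwrite('pics/c5.png',np.hstack([f(a[150:260,265:375]),f(b[170:290,250:370])]))
```

```text
(no output)
```

View pics/c5.png

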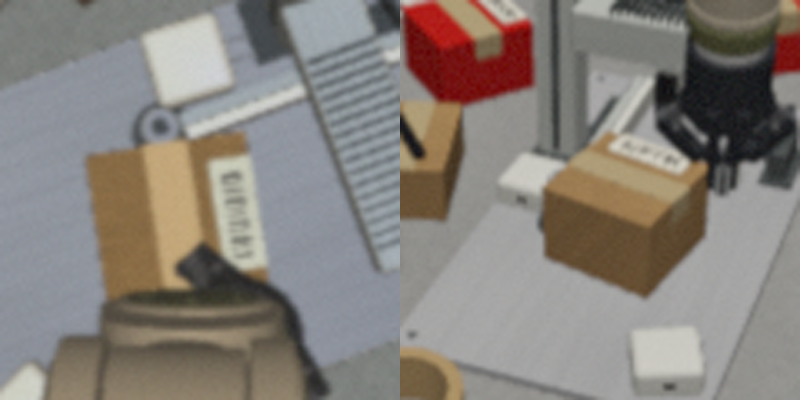

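Picture: the shut gripper's wide knuckle overhangs the carton top at (200,260), so the side of the gripper was bearing on it. I'll back off and turn the tool so the jaws lie along the face.

```bash
python3 -c "
from arc import *
k=dict(phi=15,cap=72,off=0)
arc([78],4,-40,32,gap=30,**k);
for th,t in((78,4),(82,3),(86,2),(90,1)): arc([th],t,-40,32,gap=4,**k)"
```

```text
78 [  11. -160.] [ 0.0251 -0.0084 -0.007 ] [-11.8  -5.1 -50.6]
78 [  16. -134.] [ 0.0115  0.0137 -0.0049] [-11.8  -5.1 -50.6]
82 [  25. -133.] [ 0.0032  0.0123 -0.0034] [-11.8  -5.1 -50.6]
86 [  33. -131.] [-0.0051  0.0115 -0.0019] [-11.8  -5.1 -50.6]
90 [  41. -128.] [-0.0134  0.0112 -0.0005] [-11.8  -5.1 -50.6]
```

```bash
python3 -m creep '[[0.012,-0.016,-0.006,0,0,0],[0.022,-0.03,-0.010,0,0,0],[0.022,-0.025,-0.010,-2,-1,-8],[0.022,-0.02,-0.009,-4,-2,-16],[0.022,-0.018,-0.009,-6,-2.8,-25],[0.022,-0.015,-0.009,-8,-3.5,-33],[0.022,-0.012,-0.008,-10,-4.3,-42],[0.022,-0.0084,-0.007,-11.8,-5.1,-50.6]]'; python3 look.py; python3 -c "
from arc import *
k=dict(phi=15,cap=72,off=0)
for th,t in((78,4),(82,3),(86,2),(90,1)): arc([th],t,-40,32,gap=4,**k)"
```

```text
clock: 10.45
tcp_pos: [0.4411, 0.0396, 0.0354]
orientation: [0.14, -0.013, 0.99, 0.006]
wrist_force: [-0.4, -0.4, 0.2]
finger_gap: -0.0001
t 10.45 lane [  14.3 -147.    35.4] F lane [ 0.3 -0.5  0.2] gap -0.0001 zdir [ 0.08  0.27 -0.96] q [-0.13 -0.05 -0.84  0.5   0.05 -0.15]
top rect lane [-10.7 -68. ] [110.7 110.7] 78.0 n 2009
label mean [ 25.8 -76.7] 416 brown mean [-20.1 -66. ]
78 [  16. -134.] [-0.0113  0.0022  0.0066] [ 0.3  1.1 -0.5]
82 [  25. -133.] [-0.0153 -0.0052  0.0077] [ 0.3  1.1 -0.5]
86 [  33. -131.] [-0.0197 -0.0124  0.0089] [ 0.3  1.1 -0.5]
90 [  41. -128.] [-0.0246 -0.0191  0.0103] [ 0.3  1.1 -0.5]
```

```bash
python3 -m creep '[[-0.004,-0.006,0.003,0,0,0],[-0.009,-0.010,0.005,0,0,0],[-0.014,-0.012,0.006,0,0,0],[-0.018,-0.014,0.007,0,0,0],[-0.021,-0.016,0.008,0,0,0],[-0.024,-0.018,0.009,0,0,0],[-0.027,-0.019,0.0095,0,0,0],[-0.029,-0.019,0.010,0,0,0]]'; python3 look.py
```

```text
clock: 11.3
tcp_pos: [0.4674, 0.0199, 0.0315]
orientation: [0.135, -0.009, 0.991, 0.004]
wrist_force: [-16.6, -6.5, 11.3]
finger_gap: 0.0002
t 11.3 lane [  41.9 -129.1   31.5] F lane [  0.3 -17.8  11.3] gap 0.0002 zdir [ 0.08  0.25 -0.96] q [-0.17  0.01 -0.79  0.5   0.06 -0.18]
top rect lane [ -1.8 -73.8] [120.8 123. ] 82.9 n 2040
label mean [ 28.8 -73.9] 419 brown mean [-17.2 -67.2]
```

```bash
python3 -m creep '[[0.015,0,-0.01,0,0,0],[0.03,0,-0.03,0,0,0],[0.035,0.01,-0.07,0,0,0],[0.035,0.03,-0.11,0,0,7],[0.035,0.06,-0.13,0,0,15],[0.035,0.09,-0.13,0,0,23],[0.035,0.12,-0.13,0,0,31],[0.03,0.145,-0.13,0,0,39]]'; python3 look.py; python3 -c "
from h import *
print(*row([-150,-85,150],40)); print(*row([-130,-85,35],40))"
```

```text
clock: 12.15
tcp_pos: [0.4036, 0.1637, 0.1517]
orientation: [0.13, 0.315, 0.939, 0.052]
wrist_force: [0.4, -0.3, -0.0]
finger_gap: -0.0002
t 12.15 lane [-115.1 -139.1  151.7] F lane [ 0.5  0.3 -0. ] gap -0.0002 zdir [ 0.08  0.26 -0.96] q [ 0.24 -0.18 -0.63  0.84 -0.05  0.88]
top rect lane [ -7.7 -68.4] [110.6 110.3] 83.1 n 2016
label mean [ 28.2 -74.1] 421 brown mean [-17.2 -67.2]
[0.0016 0.0596 0.0134] [ 24.2 -29.9  25.6]
[0.0089 0.0276 0.1255] [ 24.2 -29.9  25.6]
```

Carton is at 83°, touching the post. I'll finish the turn from behind with both fingers open (60 mm apart): they square the face as they push it down the lane.

```bash
python3 -c "
from h import *
print(*row([-140,-74,140],42)); print(*row([-100,-74,60],42))"
```

```text
[-0.0103  0.0614  0.0268] [ 24.7 -31.9  25.2]
[-0.027   0.025   0.1068] [ 24.7 -31.9  25.2]
```

```bash
python3 -m creep '[[0.01,0.02,0,4,-5.2,4.1],[0.01,0.035,0.005,8,-10.5,8.3],[0.005,0.05,0.01,12.2,-15.8,12.5],[0,0.06,0.015,16.3,-21,16.6],[-0.005,0.061,0.02,20.5,-26.5,21],[-0.0103,0.0614,0.0268,24.7,-31.9,25.2],[-0.0103,0.0614,0.0268,24.7,-31.9,25.2],[-0.0103,0.0614,0.0268,24.7,-31.9,25.2]]' 0.06; python3 -c "
from h import *
st()
for a in([-110,-74,60],[-90,-74,20],[-56,-74,20],[-20,-74,20]): print(a,*row(a,42))"
```

```text
clock: 13.0
tcp_pos: [0.4542, 0.206, 0.1359]
orientation: [0.296, 0.526, 0.77, -0.209]
wrist_force: [0.3, 0.8, 0.0]
finger_gap: 0.06
t 13.0 lane [-137.2  -77.   135.9] F lane [-0.6  0.6  0. ] gap 0.06 zdir [ 0.67  0.   -0.74] q [ 0.7   0.45 -0.13  1.29 -0.69  2.01]
[-110, -74, 60] [0.031  0.0034 0.0744] [0.1 0.4 1. ]
[-90, -74, 20] [0.0433 0.0036 0.1174] [0.1 0.4 1. ]
[-56, -74, 20] [0.0182 0.0031 0.1403] [0.1 0.4 1. ]
[-20, -74, 20] [-0.0084  0.0027  0.1646] [0.1 0.4 1. ]
```

```bash
python3 -m creep '[[0.012,0.0034,0.028,0,0.2,0.5],[0.024,0.0034,0.056,0.1,0.4,1],[0.036,0.0036,0.085,0.1,0.4,1],[0.0433,0.0036,0.117,0.1,0.4,1],[0.031,0.0034,0.129,0.1,0.4,1],[0.0182,0.003,0.140,0.1,0.4,1],[0.0105,0.003,0.147,0.1,0.4,1],[0.004,0.003,0.153,0.1,0.4,1]]'; python3 look.py pics/c6.png
```

```text
clock: 13.8
tcp_pos: [0.4928, 0.1126, 0.0251]
orientation: [0.295, 0.536, 0.765, -0.201]
wrist_force: [-1.8, 3.6, 0.8]
finger_gap: 0.0601
t 13.8 lane [-36.2 -73.1  25.1] F lane [-4.  -0.4  0.8] gap 0.0601 zdir [ 0.67  0.   -0.74] q [ 0.51  0.47 -0.41  0.83 -0.72  1.79]
top rect lane [ -2.7 -68.7] [111.1 110.1] 87.8 n 2021
label mean [ 34.  -70.9] 418 brown mean [-12.6 -68.6]
```

View pics/c6.png

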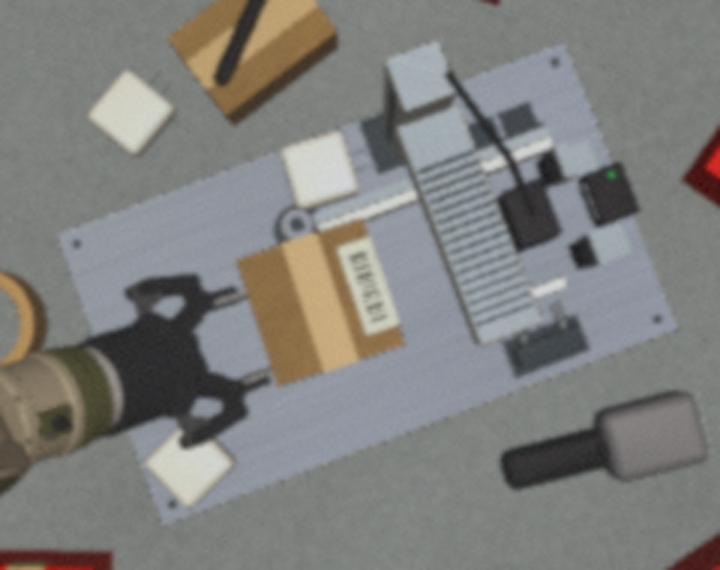

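Picture: carton is square to the lane, label facing the reader (365,290), and both fingers bear on the trailing face. Now I'll slide it along the guide with the jaws a little narrower and 5 mm higher.

```bash
python3 -m creep '[[-0.004,-0.002,-0.0036,0,0,0],[-0.011,-0.003,0.003,0,0,0],[-0.0182,-0.003,0.0097,0,0,0],[-0.0256,-0.003,0.0164,0,0,0],[-0.033,-0.003,0.023,0,0,0],[-0.0405,-0.003,0.0298,0,0,0],[-0.048,-0.003,0.0365,0,0,0],[-0.0553,-0.003,0.0432,0,0,0]]' 0.045; python3 look.py
```

```text
clock: 14.65
tcp_pos: [0.5144, 0.0472, 0.0286]
orientation: [0.296, 0.535, 0.765, -0.202]
wrist_force: [-3.7, 4.8, 4.1]
finger_gap: 0.0455
t 14.65 lane [ 32.6 -75.6  28.6] F lane [-5.7 -1.8  4.1] gap 0.0455 zdir [ 0.67  0.   -0.74] q [ 0.38  0.41 -0.5   0.68 -0.73  1.61]
top rect lane [ 56.5 -68.7] [110.8  91.1] 89.9 n 1658
label mean [ 87.8 -71.6] 158 brown mean [ 53.2 -68.9]
```

```bash
python3 -m creep '[[-0.006,0,0.0054,0,0,0],[-0.0123,0,0.011,0,0,0],[-0.0186,0,0.0167,0,0,0],[-0.025,0,0.0224,0,0,0],[-0.0313,0,0.028,0,0,0],[-0.0376,0,0.0338,0,0,0],[-0.044,0,0.0395,0,0,0],[-0.0502,0,0.0452,0,0,0]]'; python3 look.py
```

```text
clock: 15.5
tcp_pos: [0.5378, -0.0161, 0.0281]
orientation: [0.295, 0.535, 0.766, -0.202]
wrist_force: [-4.1, 11.5, 6.7]
finger_gap: 0.0449
t 15.5 lane [100.1 -75.6  28.1] F lane [-12.2   0.2   6.7] gap 0.0449 zdir [ 0.67  0.   -0.74] q [ 0.24  0.37 -0.56  0.53 -0.73  1.42]
top rect lane [ 90.2 -68.8] [ 23.9 109.8] 0.1 n 441
label mean [ 89.9 -83.5] 11 brown mean [107.3 -70.2]
```

```bash
python3 -m creep '[[-0.0021,0,0.0019,0,0,0],[-0.0042,0,0.0038,0,0,0],[-0.0063,0,0.0056,0,0,0],[-0.0083,0,0.0075,0,0,0],[-0.0104,0,0.0094,0,0,0],[-0.0125,0,0.0112,0,0,0],[-0.0141,0,0.0127,0,0,0],[-0.0156,0,0.014,0,0,0]]'; python3 -c "
from h import *
st()"; python3 -m creep '[[-0.0008,0,0.0007,0,0,0],[-0.0015,0,0.0013,0,0,0],[-0.0015,0,0.0013,0,0,0],[-0.0015,0,0.0013,0,0,0],[-0.0015,0,0.0013,0,0,0],[-0.0015,0,0.0013,0,0,0],[-0.0015,0,0.0013,0,0,0],[-0.0015,0,0.0013,0,0,0]]'; python3 -c "
from h import *
st()"
```

```text
clock: 16.35
tcp_pos: [0.5451, -0.0355, 0.0281]
orientation: [0.295, 0.535, 0.766, -0.202]
wrist_force: [-3.2, 10.9, 6.4]
finger_gap: 0.0449
t 16.35 lane [120.8 -75.5  28.1] F lane [-11.4   0.8   6.4] gap 0.0449 zdir [ 0.67  0.01 -0.74] q [ 0.2   0.36 -0.58  0.49 -0.72  1.37]
clock: 17.15
tcp_pos: [0.5458, -0.0375, 0.0281]
orientation: [0.295, 0.535, 0.766, -0.202]
wrist_force: [-3.2, 9.5, 5.1]
finger_gap: 0.0446
t 17.15 lane [122.9 -75.6  28.1] F lane [-10.1   0.3   5.1] gap 0.0446 zdir [ 0.67  0.   -0.74] q [ 0.2   0.36 -0.58  0.49 -0.72  1.36]
```

```bash
python3 -m creep '[[-0.0004,0,0.0003,0,0,0],[-0.0007,0,0.0007,0,0,0],[-0.0011,0,0.001,0,0,0],[-0.0015,0,0.0013,0,0,0],[-0.0015,0,0.0013,0,0,0],[-0.0015,0,0.0013,0,0,0],[-0.0015,0,0.0013,0,0,0],[-0.0015,0,0.0013,0,0,0]]'; python3 -c "
from h import *
st()"
```

```text
clock: 17.95
tcp_pos: [0.5464, -0.0393, 0.028]
orientation: [0.295, 0.535, 0.766, -0.202]
wrist_force: [-2.1, 9.5, 5.5]
finger_gap: 0.0449
t 17.95 lane [124.8 -75.6  28. ] F lane [-9.6  1.3  5.5] gap 0.0449 zdir [ 0.67  0.   -0.74] q [ 0.19  0.36 -0.58  0.48 -0.72  1.36]
```

```bash
python3 -m creep '[[-0.0004,0,0.0003,0,0,0],[-0.0007,0,0.0007,0,0,0],[-0.0011,0,0.001,0,0,0],[-0.0015,0,0.0013,0,0,0],[-0.0015,0,0.0013,0,0,0],[-0.0015,0,0.0013,0,0,0],[-0.0015,0,0.0013,0,0,0],[-0.0015,0,0.0013,0,0,0]]'; python3 look.py
```

```text
clock: 18.75
tcp_pos: [0.5471, -0.0411, 0.0281]
orientation: [0.295, 0.535, 0.766, -0.202]
wrist_force: [-1.9, 9.2, 5.6]
finger_gap: 0.0451
t 18.75 lane [126.8 -75.5  28.1] F lane [-9.3  1.4  5.6] gap 0.0451 zdir [ 0.67  0.   -0.74] q [ 0.19  0.36 -0.58  0.48 -0.72  1.35]
top rect lane [188.9 -68.8] [110.4  55.3] 89.5 n 542
label mean [204.  -73.3] 252 brown mean [183.5 -75.4]
```

```bash
python3 -m creep '[[-0.0004,0,0.0003,0,0,0],[-0.0007,0,0.0007,0,0,0],[-0.0011,0,0.001,0,0,0],[-0.0015,0,0.0013,0,0,0],[-0.0015,0,0.0013,0,0,0],[-0.0015,0,0.0013,0,0,0],[-0.0015,0,0.0013,0,0,0],[-0.0015,0,0.0013,0,0,0]]'; python3 -c "
from h import *
st()"
```

```text
clock: 19.6
tcp_pos: [0.5475, -0.0419, 0.028]
orientation: [0.295, 0.534, 0.766, -0.201]
wrist_force: [-6.8, 15.9, 9.2]
finger_gap: 0.0451
t 19.6 lane [127.6 -75.5  28. ] F lane [-17.3  -0.8   9.2] gap 0.0451 zdir [ 0.67  0.01 -0.75] q [ 0.19  0.36 -0.58  0.48 -0.72  1.35]
```

Force stepped from 9 to 17 N while the tool moved only 0.8 of the 2 mm commanded: it bears on the end stop. One small seating nudge follows, then I'll look.

```bash
python3 -m creep '[[-0.0003,0,0.0002,0,0,0],[-0.0006,0,0.0005,0,0,0],[-0.0006,0,0.0005,0,0,0],[-0.0006,0,0.0005,0,0,0],[-0.0006,0,0.0005,0,0,0],[-0.0006,0,0.0005,0,0,0],[-0.0006,0,0.0005,0,0,0],[-0.0006,0,0.0005,0,0,0]]'; python3 look.py
```

```text
clock: 20.4
tcp_pos: [0.5475, -0.0419, 0.0279]
orientation: [0.295, 0.534, 0.767, -0.201]
wrist_force: [-8.4, 21.2, 11.5]
finger_gap: 0.045
t 20.4 lane [127.7 -75.5  27.9] F lane [-22.8  -0.5  11.5] gap 0.045 zdir [ 0.67  0.01 -0.75] q [ 0.19  0.36 -0.58  0.47 -0.72  1.35]
top rect lane [189.5 -68.9] [110.7  55.2] 88.5 n 557
label mean [204.6 -72.9] 264 brown mean [183.7 -75.3]
```

```bash
python3 -m creep '[[0.001,0,-0.001,0,0,0],[0.002,0,-0.002,0,0,0],[0.005,0,-0.0045,0,0,0],[0.015,0,-0.0135,0,0,0],[0.03,0,-0.027,0,0,0],[0.05,0,-0.045,0,0,0],[0.07,0,-0.063,0,0,0],[0.09,0,-0.081,0,0,0]]'; python3 look.py pics/c7.png
python3 - <<'E'
from h import *
b,_=env.read_camera('side'); cv2.imwrite('pics/c8.png',cv2.resize(b[140:270,260:420],None,fx=5,fy=4.6,interpolation=cv2.INTER_CUBIC))
im,D=env.read_camera('top')
# leading & trailing edges per lane y, from height map
p,M,o=cam('top'); v,u=np.mgrid[0:400,0:640]; x=(u-p['cx'])/p['fx']; y=(v-p['cy'])/p['fy']
Q=(o+(np.stack([x,-y,-np.ones_like(x)],-1)@M.T)*D[...,None]-O)@L*1000
m=(abs(Q[...,2]-90)<7)&(Q[...,0]>60)&(Q[...,0]<240)&(abs(Q[...,1]+69)<62)
q=Q[m]
for y0 in range(-120,-20,12):
    k=q[abs(q[:,1]-y0)<6]; print(y0,'x min/max',k[:,0].min().round(1),k[:,0].max().round(1),'z',np.median(k[k[:,0]>180,2]).round(1) if (k[:,0]>180).any() else '',np.median(k[k[:,0]<110,2]).round(1) if (k[:,0]<110).any() else '')
E
```

```text
clock: 21.25
tcp_pos: [0.5047, 0.0686, 0.0276]
orientation: [0.295, 0.535, 0.765, -0.204]
wrist_force: [0.4, -0.5, 0.5]
finger_gap: 0.045
t 21.25 lane [  9.2 -77.3  27.6] F lane [0.6 0.2 0.5] gap 0.045 zdir [ 0.67  0.   -0.74] q [ 0.43  0.43 -0.47  0.74 -0.73  1.68]
top rect lane [189.7 -68.9] [110.9  55.3] 88.2 n 555
label mean [204.4 -73. ] 263 brown mean [183.8 -75. ]
-120 x min/max 160.4 215.3 z 89.6 
-108 x min/max 161.5 214.4 z 90.0 
-96 x min/max 161.0 216.6 z 90.5 
-84 x min/max 163.3 216.2 z 90.9 
-72 x min/max 202.4 216.4 z 90.4 
-60 x min/max 201.9 216.6 z 91.3 
-48 x min/max 201.8 215.6 z 90.3 
-36 x min/max 161.1 216.7 z 90.0 
-24 x min/max 160.7 215.9 z 88.9
```

View pics/c7.png

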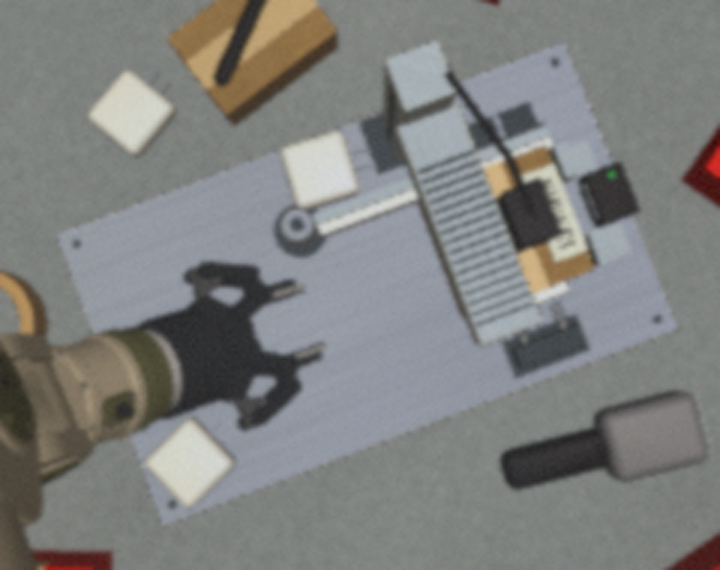

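View pics/c8.png

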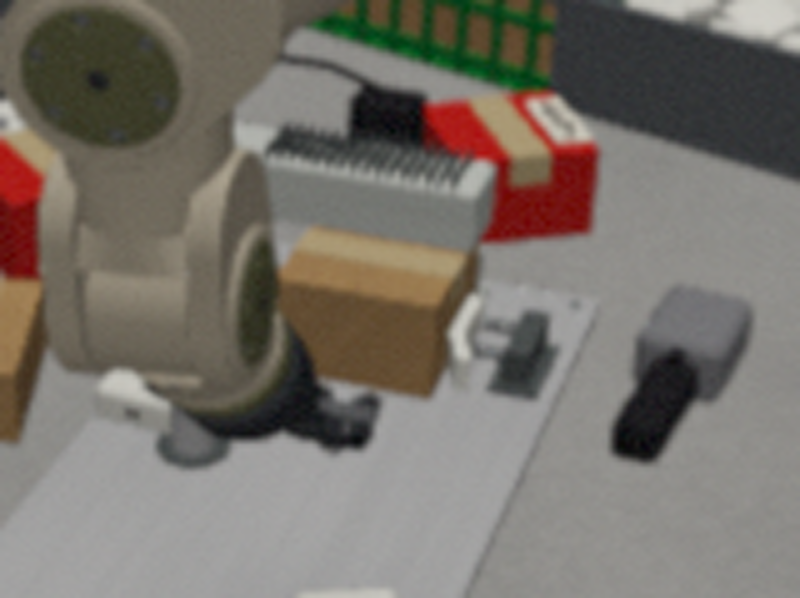

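Pictures: the carton is home under the bar, label toward the reader (575,210 top), upright, with nothing else disturbed. The leading edge reads perhaps 1 mm short on the -y side, so I'll measure that edge better by averaging frames.

```bash
cat > edge.py <<'E'
from h import *
ims=[];Ds=[]
for _ in range(6):
    i,d=env.read_camera('top'); ims.append(i.astype(float)); Ds.append(d)
G=np.mean(ims,0); D=np.median(Ds,0)
p,M,o=cam('top'); v,u=np.mgrid[0:400,0:640]; x=(u-p['cx'])/p['fx']; y=(v-p['cy'])/p['fy']
Q=(o+(np.stack([x,-y,-np.ones_like(x)],-1)@M.T)*D[...,None]-O)@L*1000
def fit(a,b,w): # edge position vs other coord
    k=np.polyfit(a,b,1); print(w,'slope deg',np.rad2deg(k[0]).round(2),'at mid',np.polyval(k,np.mean(a)).round(1),'rms',np.std(b-np.polyval(k,a)).round(2))
def proj(P):
    c=(np.array(P)/1000@L.T+O-o)@M; return p['cx']-p['fx']*c[...,0]/c[...,2], p['cy']+p['fy']*c[...,1]/c[...,2]
def edge(z,ys,xs,axis,name):
    res=[]
    for s in ys:
        P=[[t,s,z] if axis=='x' else [s,t,z] for t in xs]; a,b=proj(P)
        pr=cv2.remap(G.astype(np.float32),a.astype(np.float32)[None],b.astype(np.float32)[None],cv2.INTER_LINEAR)[0]
        g=np.abs(np.gradient(cv2.blur(pr,(1,3)),axis=0)).sum(1); i=slice(2,-2); gg=g[i]**2; res.append((gg*np.array(xs)[i]).sum()/gg.sum())
    r=np.array(res); med=np.median(r); ok=abs(r-med)<4; print(r.round(1)); fit(np.array(ys)[ok],r[ok],name)
edge(90,[-120,-115,-110,-105,-45,-38,-32,-25,-20],np.arange(207,225,.5),'x','lead edge x(y)')
edge(90,np.arange(155,213,5),np.arange(-133,-115,.5),'y','-y edge y(x)')
edge(60,[-115,-111,-107,-103,-99,-38,-34,-30,-26,-22],np.arange(228,250,.5),'x','pads back edge')
edge(45,np.arange(25,85,5),np.arange(-6,12,.5),'y','guide back edge')
E
python3 edge.py
```

```text
[219.5 219.3 219.6 217.7 216.5 217.1 217.5 219.5 219.8]
lead edge x(y) slope deg -0.48 at mid 218.5 rms 1.17
[-124.7 -127.1 -128.  -128.1 -127.2 -125.2 -124.8 -124.6 -123.2 -123.8
 -122.9 -123.1]
-y edge y(x) slope deg 4.7 at mid -125.2 rms 1.16
[229.6 229.6 229.7 229.6 229.7 229.8 229.6 229.9 229.6 229.8]
pads back edge slope deg 0.06 at mid 229.7 rms 0.1
[ 3.1  3.6  3.5  3.3  2.5  4.1  2.3 -0.4 -1.3 -2.8 -2.  -1.9]
guide back edge slope deg -5.99 at mid 2.3 rms 1.16
```

The pads and the carton's leading edge are parallel within measurement noise, the carton did not spring back on release, and the arm touches nothing. Handing in.

```bash
python3 -c "
from h import *
st(); print(env.hand_in())"
```

```text
t 21.7 lane [ 10.5 -77.   27.8] F lane [-0.1  0.4  0. ] gap 0.045 zdir [ 0.67  0.   -0.74] q [ 0.43  0.42 -0.47  0.74 -0.73  1.67]
the job is handed in; nothing more can be done
None
```

The carton is home and the job is handed in at 21.7 s of the 67 s allowed. I swung it round the post with the shut fingers. Then two open fingers squared it and slid it along the guide, past the side plate and under the bar.

**End stop:** the push force rose from about 9 N to 17 N at the stop. A 0.8 mm nudge took it to 23 N with no further travel, and then I let go.

**Last checks**
- The carton is upright, with its label facing the reader, and it did not spring back on release.
- Its leading edge is level with the pad faces: 214–217 mm against 215 mm.
- Pads and guide line up with the lane. The gripper is clear of everything and reads 0 N.
- No bystander looked moved in the last top and side pictures.

**Checks that disagreed or failed**
- **Carton angle:** a rectangle fit on its half-hidden top read 88–89.5° instead of 90°. A finer leading-edge fit gave about 0.5°, within its noise. The side-edge and guide-edge fits were spoiled by the side plate and other clutter.
- **Fingertip position:** the fingertips appeared about 24 mm short of the reported TCP, so I worked from the contact I could see.
- **Resistance in the swing:** the push met 18–26 N sideways twice while finishing the turn. The first time, the gripper's knuckle was over the carton's top edge; I took the second to be the gripper body bearing on it. I backed off both times.

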